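Swing the drip tray in and hang up the culture baskets

ROBOT

A 6-joint arm with a two-finger parallel gripper is mounted at the origin on the work surface. World frame = base frame: x ahead of the robot, y to its left, z up, the work surface at z = 0. Lengths are in m, angles in rad, forces in N, time in s.
With the tool pointing down it reaches from about 0.25 to 0.775 m from the base axis. Payload 8.9 kg.
Tool frame: the origin (TCP) lies on the mounting face of the last link; the fingertips stand 173 mm ahead of it and the grasp point (between the pads) lies 155 mm ahead of it; z points along the fingers, y is the line along which they close (so a half turn about z gives the same grasp; the last joint's range is limited). The gripper opens to 85 mm and grips with 20 to 120 N. Pads are 22 mm wide; open, the fingers measure 114 mm over their backs; the gripper's body (76 mm by 85 mm) begins 54 mm behind the grasp point. The pads swing forward as they close: fully open they stand 13 mm farther back than shut.
Start: joints at [1.091, 0.291, -0.153, 1.127, 0, 1.431], TCP at [0.175, 0.495, 0.405] pointing down, gripper open.
Joint ranges: [-2.52, 2.52], [-0.91, 1.74], [-1.3, 1.37], [-1.96, 2.02], [-1.52, 1.47], [-3.14, 3.14]. Speed limits (rad/s): [2.22, 2.22, 2.79, 3.14, 3.14, 3.14].

INTERFACE

Orientations are given as a unit quaternion [x, y, z, w].
In Python, from bench import ctrl gives the robot as it stands. Calls block until the motion is done:
- ctrl.movep(position, orientation): joint-space move of the TCP to a pose.
- ctrl.movel(position, rot=None, vel=0.15, until_force=None): straight line of the TCP; rot=None keeps the orientation; vel is the mean speed in m/s. With until_force (N) it stops when the force on the tool has changed by that much, and returns True; else False.
- ctrl.move_j(angles): joint-space move.
- ctrl.let_go() and ctrl.grab(newtons=None): open the fingers fully, or close them until they stop; newtons is the grip in N (None keeps the last).
- ctrl.wait(seconds).
- ctrl.inverse_kinematics(position, orientation): joint angles nearest the present ones, or None.
- ctrl.state(): the state.
- ctrl.read_camera(name): name is "side" or "top" or "wrist"; returns a dict with "color" (400x640x3 uint8, red, green, blue), "intrinsics" (3x3 intrinsics, pixels), "pose" (4x4, takes a point from camera to world coordinates); the wrist camera has in their place "tool_from_camera" (4x4, takes a point from camera to tool coordinates, whose origin is the TCP and whose axes are the flange's). Camera axes: x right, y down, z forward; pixel columns grow to the right and rows downward; lengths in m; the calibration is good to about 2 mm. A picture is of the moment at which its call begins: read the wrist's pose just before it. There is no depth.
A pose or a line that the arm cannot do raises ctrl.Unreachable and nothing moves.
- ctrl.sign_off(): hands the job in; it is judged then, once.
The state is a dict: "time": time; "qpos": joint angles; "qvel": joint speeds; "effort": joint torques, N m; "position": TCP position; "ee_rot": TCP orientation; "force": force on the tool from outside, world axes, zero at the start; "wrist_torque": the same for the moment, N m; "gripper_width": finger opening in m; "finger_force": force on a finger pad.
Only numpy, scipy, OpenCV 4.12 (cv2) and the standard library are available. Lean on these libraries where they do the work, as an engineer would, in place of code of your own. Each camera call takes 0.05 s, during which the arm holds its last target. There are 200 camera calls.

TASK

First swing the steel drip tray back in under the drying stand: keep its notched corner on the peg, push the free corner round until the tray lies square with the stand's bar, and leave it flat on the bench. Only then hang every wire basket by its handle on the stand's hooks, upright and one to a hook, and let them come to rest. The tray must stay square on its peg, its notch must never leave the peg, and the other things on the bench stay where they are.

Things in the scene. Friction and masses are not known exactly. Their poses are not given: they have to be found in the camera images.
- stand: White drying stand, fixed: two posts 360 mm apart carry a top bar (top at 240 mm height) along the stand's y axis, 12 mm behind its origin. Four round steel hooks (7 mm rod, 76 mm apart) stick out from the bar along the stand's -x axis, towards the robot. Origin on the bench midway between the posts.
- peg (a point): Steel pivot peg, 16 mm diameter, 44 mm tall, standing on the bench, fixed to the stand near its left (+y) end, held by a small arm from behind (underside 36 mm above the bench). This point is on its axis, 12 mm above the bench.
- tray: Loose flat steel drip tray 112 x 230 x 12 mm, ~0.5 kg, too wide to grip. A 17 mm square notch in the +y end at its rear corner fits the peg; origin: notch centre, underside. Own frame: x -91.5 to 20.5, y -221.5 to 8.5 mm. Square = axes parallel to the stand's. Starts swung to the robot, yaw -0.52 to -0.22 rad. Push with shut fingers on the x = -91.5 edge near its free end, in an arc about the peg.
- hook0 (a point): Hook 0 counted from the right (-y): middle of the top of its level seat, 200 mm above the bench. The seat is 38 mm long along the stand's x; at its front the tip rises to 17 mm above the seat, 30 mm in front of this point; behind, the rod slopes up to the bar, 70 mm behind this point.
- hook1 (a point): Hook 1 counted from the right (-y): middle of the top of its level seat, 200 mm above the bench. The seat is 38 mm long along the stand's x; at its front the tip rises to 17 mm above the seat, 30 mm in front of this point; behind, the rod slopes up to the bar, 70 mm behind this point.
- hook2 (a point): Hook 2 counted from the right (-y): middle of the top of its level seat, 200 mm above the bench. The seat is 38 mm long along the stand's x; at its front the tip rises to 17 mm above the seat, 30 mm in front of this point; behind, the rod slopes up to the bar, 70 mm behind this point.
- hook3 (a point): Hook 3 counted from the right (-y): middle of the top of its level seat, 200 mm above the bench. The seat is 38 mm long along the stand's x; at its front the tip rises to 17 mm above the seat, 30 mm in front of this point; behind, the rod slopes up to the bar, 70 mm behind this point.
- basket1: Wire basket 56 (x) x 54 (y) mm, rim 50 mm high, 0.14 kg. Rigid upright bail handle in its y-z plane: top bar 9 x 9 x 68 mm along y, centre 125 mm above the underside, on side strips at y = +-31 mm, 9 mm thick in x. Window below the bar 70 mm high, 56 mm wide. Origin: centre of underside. Grip the bar 22 mm off its middle, closing along x, to leave the middle free for the hook. May be absent.
- basket1_bail (a point): Middle of the underside of that basket's handle bar, 120.5 mm above the basket's underside.
- basket2: Wire basket 56 (x) x 54 (y) mm, rim 50 mm high, 0.14 kg. Rigid upright bail handle in its y-z plane: top bar 9 x 9 x 68 mm along y, centre 125 mm above the underside, on side strips at y = +-31 mm, 9 mm thick in x. Window below the bar 70 mm high, 56 mm wide. Origin: centre of underside. Grip the bar 22 mm off its middle, closing along x, to leave the middle free for the hook. May be absent.
- basket2_bail (a point): Middle of the underside of that basket's handle bar, 120.5 mm above the basket's underside.
- basket3: Wire basket 56 (x) x 54 (y) mm, rim 50 mm high, 0.14 kg. Rigid upright bail handle in its y-z plane: top bar 9 x 9 x 68 mm along y, centre 125 mm above the underside, on side strips at y = +-31 mm, 9 mm thick in x. Window below the bar 70 mm high, 56 mm wide. Origin: centre of underside. Grip the bar 22 mm off its middle, closing along x, to leave the middle free for the hook. May be absent.
- basket3_bail (a point): Middle of the underside of that basket's handle bar, 120.5 mm above the basket's underside.
- basket4: Wire basket 56 (x) x 54 (y) mm, rim 50 mm high, 0.14 kg. Rigid upright bail handle in its y-z plane: top bar 9 x 9 x 68 mm along y, centre 125 mm above the underside, on side strips at y = +-31 mm, 9 mm thick in x. Window below the bar 70 mm high, 56 mm wide. Origin: centre of underside. Grip the bar 22 mm off its middle, closing along x, to leave the middle free for the hook. May be absent.
- basket4_bail (a point): Middle of the underside of that basket's handle bar, 120.5 mm above the basket's underside.
- jar1: Capped culture jar, 68 mm diameter, 105 mm tall, left of the stand; not part of the job, leave it alone. Origin at the centre of its underside.
- jar3: Capped culture jar, 60 mm diameter, 90 mm tall, left of the robot; not part of the job, leave it alone. Origin at the centre of its underside.
- seed_box: Green carton 90 x 160 x 60 mm, at the right; not part of the job, leave it alone. Origin at the centre of its underside.
- meter: Yellow hand-held meter lying flat, 62 x 120 x 22 mm, right of the robot; not part of the job, leave it alone. Origin at the centre of its underside.
- wash_bottle: White plastic bottle, 64 mm diameter, 160 mm tall, left of the robot; not part of the job, leave it alone. Origin at the centre of its underside.
Not all that is in view belongs to the job. What is shaped like the basket1 but red or yellow is not meant.

How it is judged:
By the outcome, as a careful person would: the job done as asked, in the order asked, and still so for the second after the job is handed in, with the robot touching nothing.
Of basket1, basket2, basket3, basket4 only 3 to 4 are there at a start; the rules pass over those that are not, and their reading is None.
At some moment in a run one of basket1, basket2, basket3, basket4 may be knocked a few centimetres aside while the robot is not near it.
It also fails if it takes over 210 s, if anything falls off the work surface, if the arm or the gripper's body presses on something with over 40 N, if the wrist force passes 120 N, or if a joint passes its speed limit or range.

## Working session

There is one attempt and no reset: what is moved stays moved. The work goes in short steps, each a Python script; the robot and the scene stay as the last script left them, time stands still between calls to the robot, and variables do not carry over. Pictures are saved under pics/ and viewed, at most 14 in all, crops included, and the job is handed in when it is done.

```bash
ls && mkdir -p pics && python3 - <<'E'
from bench import ctrl
import cv2,numpy as np
np.set_printoptions(precision=4,suppress=True)
for n in("top","side"):
    c=ctrl.read_camera(n);cv2.imwrite(f"pics/{n}0.png",c["color"][:,:,::-1]);print(n,c["intrinsics"],c["pose"])
c=ctrl.read_camera("wrist");print(c["intrinsics"],c["tool_from_camera"]);print(ctrl.state())
E
```

```text
pics
top [[434.1676   0.     319.0595]
 [  0.     434.1676 197.9047]
 [  0.       0.       1.    ]] [[ 0.0156 -0.9867  0.1617  0.2905]
 [-0.9997 -0.012   0.0235 -0.0045]
 [-0.0212 -0.162  -0.9866  1.4203]
 [ 0.      0.      0.      1.    ]]
side [[372.0131   0.     313.6775]
 [  0.     372.0131 198.4492]
 [  0.       0.       1.    ]] [[ 0.965  -0.1964  0.1738  0.3055]
 [-0.2623 -0.7285  0.6329 -0.6263]
 [ 0.0023 -0.6563 -0.7545  0.9109]
 [ 0.      0.      0.      1.    ]]
[[349.8452   0.     318.3617]
 [  0.     349.8452 206.1187]
 [  0.       0.       1.    ]] [[ 0.     -0.946  -0.3243  0.0836]
 [ 1.      0.0002 -0.0006  0.0007]
 [ 0.0006 -0.3243  0.946   0.0307]
 [ 0.      0.      0.      1.    ]]
{'time': 0.15, 'qpos': array([ 1.0907,  0.2912, -0.1539,  1.1267, -0.    ,  1.4315]), 'qvel': array([ 0.0011, -0.0016,  0.0024, -0.0005, -0.0028,  0.0016]), 'effort': array([  0.0013, -53.7369,  33.1521,   0.0114,  -0.0002,   0.    ]), 'position': array([0.1754, 0.4947, 0.4043]), 'ee_rot': array([ 0.1696,  0.9855, -0.0005, -0.0001]), 'force': array([-0.4321,  1.0915,  0.0468]), 'wrist_torque': array([-0.0054, -0.0104, -0.0017]), 'finger_force': 0.0, 'gripper_width': 0.08519374779037028}
```

View pics/top0.png

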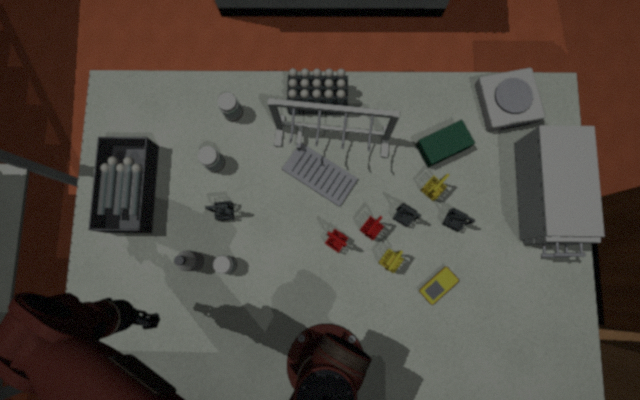

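View pics/side0.png

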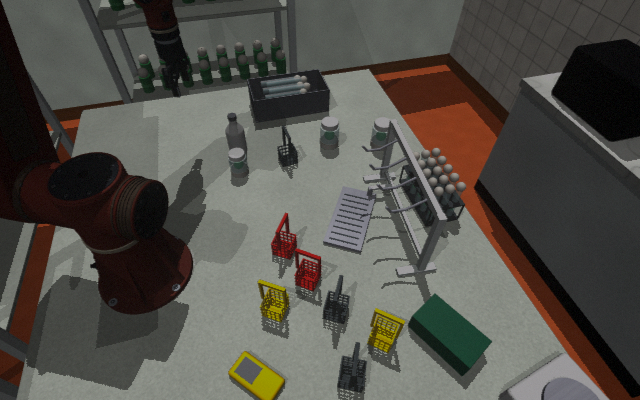

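The top view shows the stand at about (333,110), the tray at (320,175) swung out, and three dark baskets at (223,210), (406,214) and (457,219); red and yellow ones are decoys. The side view shows the same three dark baskets at (287,152), (337,305) and (352,370). Next I'll look at enlarged crops.

```bash
cat > h.py <<'E'
from bench import ctrl
import cv2,numpy as np
from scipy.spatial.transform import Rotation as R
np.set_printoptions(precision=4,suppress=True)
def cam(n):
    s=ctrl.state();c=ctrl.read_camera(n)
    if n=="wrist":
        T=np.eye(4);T[:3,:3]=R.from_quat(s["ee_rot"]).as_matrix();T[:3,3]=s["position"];c["pose"]=T@c["tool_from_camera"]
    np.savez(f"pics/{n}.npz",im=c["color"],K=c["intrinsics"],T=c["pose"]);return c["color"],c["intrinsics"],c["pose"]
def load(n):
    z=np.load(f"pics/{n}.npz");return z["im"],z["K"],z["T"]
def ray(K,T,p):
    d=T[:3,:3]@np.linalg.solve(K,[p[0],p[1],1]);return T[:3,3],d/np.linalg.norm(d)
def plane(K,T,p,z):
    o,d=ray(K,T,p);return o+d*(z-o[2])/d[2]
def proj(K,T,X):
    v=K@(T[:3,:3].T@(np.asarray(X)-T[:3,3]));return v[:2]/v[2]
def tri(*rays):
    A=np.zeros((3,3));b=np.zeros(3)
    for o,d in rays:
        P=np.eye(3)-np.outer(d,d);A+=P;b+=P@o
    X=np.linalg.solve(A,b);return X,[np.linalg.norm(np.cross(X-o,d)) for o,d in rays]
def crop(im,x0,y0,x1,y1,s,f,gain=1.8):
    c=np.clip(im[y0:y1,x0:x1].astype(float)*gain,0,255).astype(np.uint8)
    cv2.imwrite(f"pics/{f}.png",cv2.resize(c,None,fx=s,fy=s,interpolation=cv2.INTER_CUBIC)[:,:,::-1])
def down(yaw):  # tool z down; tool y axis (closing) at world angle yaw
    y=np.array([np.cos(yaw),np.sin(yaw),0]);z=np.array([0,0,-1.]);return R.from_matrix(np.c_[np.cross(y,z),y,z]).as_quat()
E
python3 - <<'E'
from h import *
im,K,T=cam("top");crop(im,190,60,490,240,2.66,"topc",2)
for p in[(223,210),(406,214),(457,219),(270,145),(283,168),(345,203),(357,180)]:print(p,plane(K,T,p,0.0))
im,K,T=cam("side");crop(im,270,100,470,250,4,"sidec",2)
E
```

```text
(223, 210) [0.4788 0.3472 0.    ]
(406, 214) [ 0.4733 -0.2569  0.    ]
(457, 219) [ 0.459  -0.4226  0.    ]
(270, 145) [0.7032 0.1985 0.    ]
(283, 168) [0.6237 0.152  0.    ]
(345, 203) [ 0.5073 -0.0568  0.    ]
(357, 180) [ 0.5854 -0.0962  0.    ]
```

View pics/topc.png

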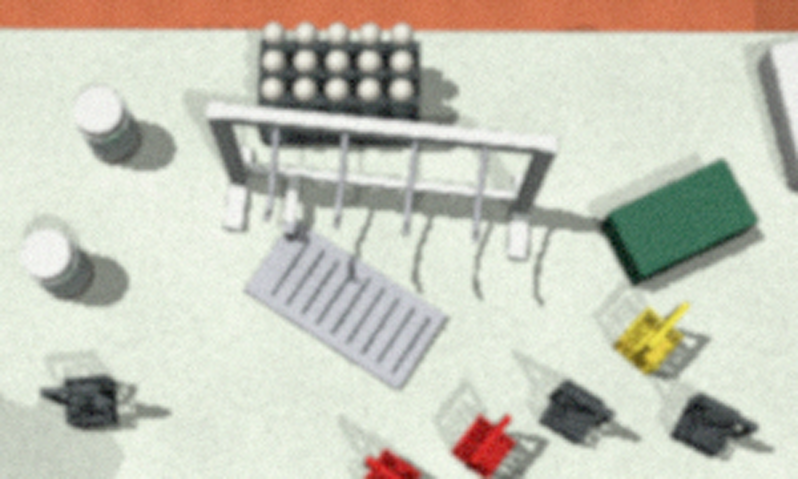

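View pics/sidec.png

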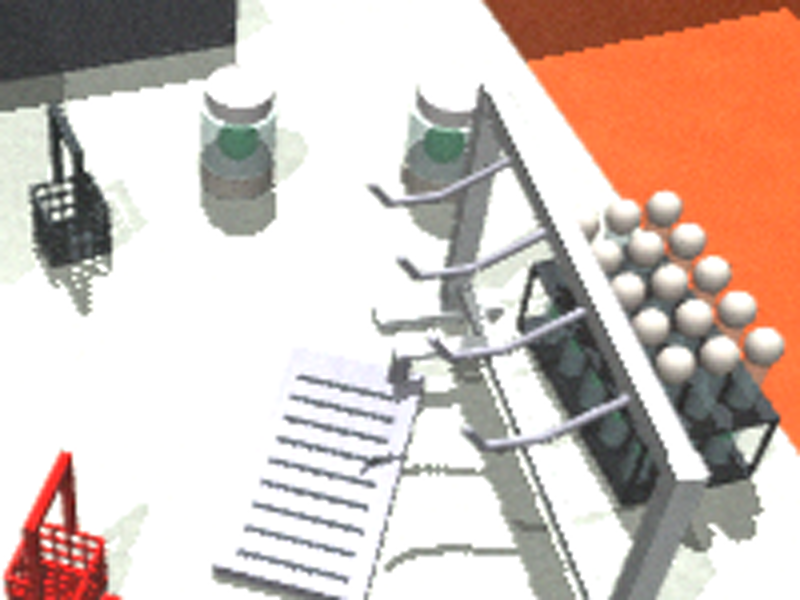

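The top crop shows bar ends at crop (208,111) and (555,145), and hook tips at (270,218), (338,224), (407,233) and (478,240). The peg is at about (292,232). The side crop shows tips at (372,188), (402,262), (434,342) and (466,433). I'll triangulate these, then refine with the wrist camera.

```bash
python3 - <<'E'
from h import *
im,K,T=load("top");im2,K2,T2=load("side")
t=lambda x,y:(190+(x+.5)/2.66-.5,60+(y+.5)/2.66-.5); s=lambda x,y:(270+x/4-.37,100+y/4-.37)
L=plane(K,T,t(208,111),.24);Rr=plane(K,T,t(555,145),.24);print("bar",L,Rr,np.linalg.norm(L-Rr),np.arctan2(*(L-Rr)[[1,0]])-np.pi/2)
for a,b in zip([(270,218),(338,224),(407,233),(478,240)],[(372,188),(402,262),(434,342),(466,433)]):
    print("tip",tri(ray(K,T,t(*a)),ray(K2,T2,s(*b))))
print("peg",plane(K,T,t(289,197),.044))
c=[plane(K,T,t(*p),.012) for p in[(312,226),(246,290),(403,389),(449,317)]]
print("tray",c)
E
```

```text
bar [0.7626 0.1747 0.24  ] [ 0.7271 -0.1974  0.24  ] 0.37379114576641437 -0.09496454324633663
tip (array([0.6501, 0.1069, 0.2166]), [np.float64(0.0007243888886564452), np.float64(0.0007243888886565859)])
tip (array([0.6448, 0.0334, 0.2142]), [np.float64(0.0007082646303377545), np.float64(0.0007082646303374281)])
tip (array([ 0.6367, -0.0414,  0.2144]), [np.float64(0.0005714331157099416), np.float64(0.0005714331157097916)])
tip (array([ 0.6284, -0.1175,  0.2148]), [np.float64(0.0005704297437202859), np.float64(0.0005704297437201589)])
peg [0.7296 0.0999 0.044 ]
tray [array([0.7021, 0.0724, 0.012 ]), array([0.6184, 0.1534, 0.012 ]), array([ 0.4957, -0.0439,  0.012 ]), array([ 0.5868, -0.1004,  0.012 ])]
```

```bash
python3 - <<'E'
from h import *
ctrl.grab(30)
ctrl.movep([.44,0,.5],down(np.pi/2)); ctrl.wait(.3)
im,K,T=cam("wrist");print(T)
crop(im,0,0,640,400,1.25,"w1",2)
print(proj(K,T,[.692,.098,.012]),proj(K,T,[.6501,.1069,.2145]),proj(K,T,[.6284,-.1175,.2145]))
E
```

```text
[[-0.0007  0.9461  0.324   0.3566]
 [ 1.      0.0009 -0.0005  0.001 ]
 [-0.0007  0.324  -0.9461  0.4692]
 [ 0.      0.      0.      1.    ]]
[381.1135 315.5342] [428.5682 409.381 ] [192.3409 391.6176]
```

View pics/w1.png

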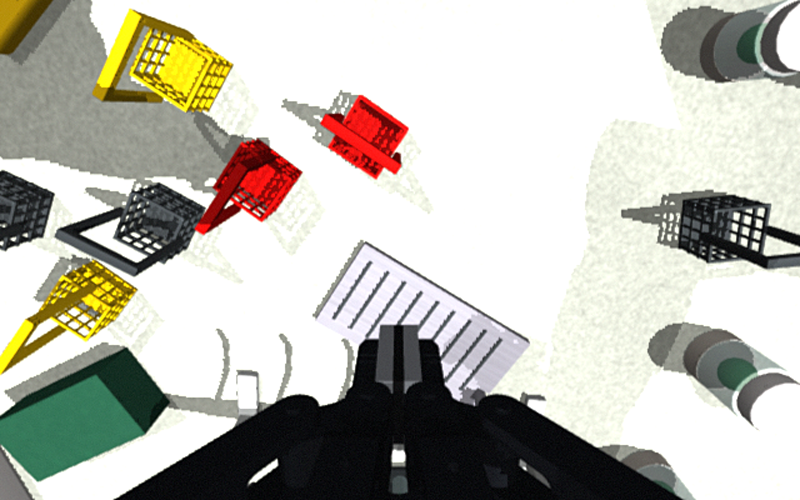

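The wrist view shows the tray with its free front corner at (365,241), its rear free corner at (316,316) and its front peg-end corner at (528,341). The dark basket bars run (60,232)-(140,270) and, for the left basket, out of the right edge around (790,255).

```bash
python3 - <<'E'
from h import *
im,K,T=load("wrist")
a,b,c=[plane(K,T,np.array(p)/1.25-.1,.012)[:2] for p in[(365,242),(316,316),(528,341)]]
print(a,b,c,np.linalg.norm(c-a),np.linalg.norm(b-a))
y=(c-a)/np.linalg.norm(c-a);x=np.array([y[1],-y[0]]);print("yaw",np.arctan2(x[1],x[0]),"yaw2",np.arctan2(*(b-a)[::-1]))
print("peg",c+.0915*x-.0085*y, a+.0915*x+.2215*y)
for p in[(60,232),(140,270)]:print(plane(K,T,np.array(p)/1.25,.1295))
# look at the stand from the right-front and left-front with gripper out of the way
for i,(yy) in enumerate((-.16,.18)):
    ctrl.movep([.46,yy,.5],down(np.pi/2)); ctrl.wait(.3)
    im,K,T=cam("wrist"); import shutil; shutil.copy("pics/wrist.npz",f"pics/ws{i}.npz"); 
    crop(im,*((280,180,640,400) if i==0 else (0,180,360,400)),2.2,f"ws{i}",1.3)
E
```

```text
[ 0.495  -0.0353] [ 0.5846 -0.0942] [0.617  0.1544] 0.22557896765459035 0.10715962612003863
yaw -0.5713837105638555 yaw2 -0.5817332341464291
peg [0.6894 0.0978] [0.6918 0.1015]
[ 0.4514 -0.2713  0.1295]
[ 0.484  -0.2131  0.1295]
```

View pics/ws0.png

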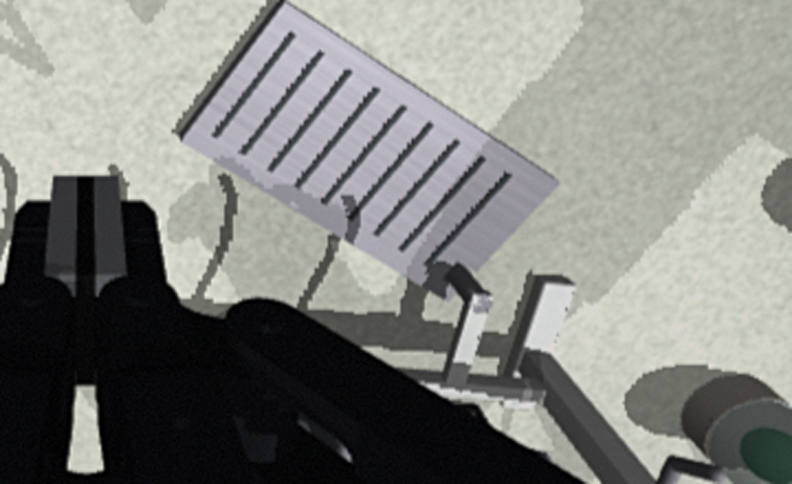

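View pics/ws1.png

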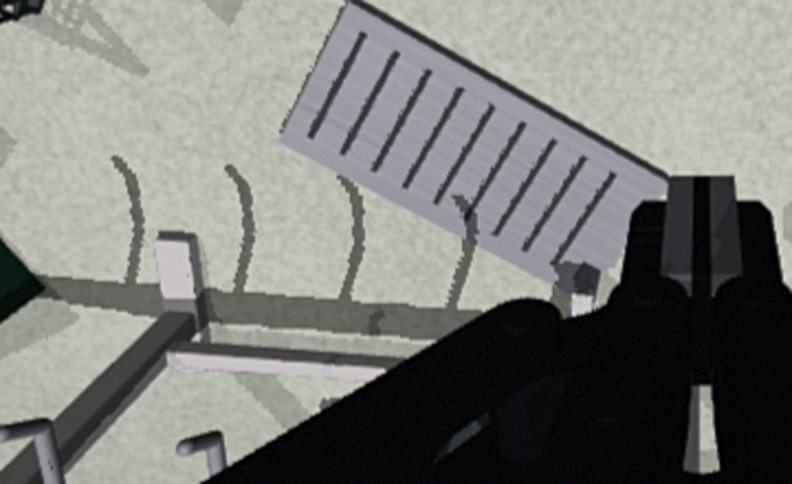

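ws0 shows the tray corners at (283,3), (180,137) and (557,182), with the peg at about (437,290)-(482,300). ws1 shows tray corners at (348,2) and (281,137), with the hook tips at (5,433) and (183,448).

```bash
python3 - <<'E'
from h import *
def P(w,p,z):
    _,K,T=load(w);o=np.array([280,180] if w=="ws0" else [0,180])
    return plane(K,T,o+(np.array(p)+.5)/2.2-.5,z)
a,b,c=[P("ws0",p,.012)[:2] for p in[(285,3),(182,133),(557,182)]]
print(a,b,c,np.linalg.norm(c-a),np.linalg.norm(b-a))
y=(c-a)/np.linalg.norm(c-a);x=np.array([y[1],-y[0]]);print("yaw",np.arctan2(x[1],x[0]),np.arctan2(*(b-a)[::-1]))
print("peg",c+.0915*x-.0085*y,a+.0915*x+.2215*y)
print("pegtop",P("ws0",(484,302),.044),"side of base",P("ws0",(437,283),.012))
print("tray ws1",P("ws1",(350,3),.012),P("ws1",(281,137),.012))
print("tips",P("ws1",(5,433),.2165),P("ws1",(183,448),.2165))
# foot positions
print("feet ws1",P("ws1",(175,232),.01),"ws0",P("ws0",(553,277),.01))
E
```

```text
[ 0.4976 -0.0361] [ 0.5849 -0.0956] [0.6201 0.1551] 0.2270831522245858 0.1056081847729987
yaw -0.569407107835123 -0.5979518186953687
peg [0.6925 0.0986] [0.6941 0.1011]
pegtop [0.6911 0.103  0.044 ] side of base [0.6991 0.0872 0.012 ]
tray ws1 [ 0.4977 -0.0356  0.012 ] [ 0.5876 -0.0939  0.012 ]
tips [ 0.6285 -0.1106  0.2165] [ 0.6366 -0.0381  0.2165]
feet ws1 [ 0.6597 -0.1804  0.01  ] ws0 [0.6954 0.1686 0.01  ]
```

```bash
cat >> h.py <<'E'
PEG=np.array([.692,.100]);YS=-.097
def pushpose(yaw,gap,yl=-.19,tilt=.18,zt=.0055,d=.011):
    x=np.array([np.cos(yaw),np.sin(yaw)]);y=np.array([-x[1],x[0]])
    p=np.r_[PEG+x*(-.0915-d-gap)+y*yl,zt]
    z=np.r_[x*np.sin(tilt),-np.cos(tilt)];ty=np.r_[y,0];M=R.from_matrix(np.c_[np.cross(ty,z),ty,z])
    return p-.173*z,M.as_quat()
E
python3 - <<'E'
from h import *
a0=-.568
for a in np.linspace(a0,YS,5):print(ctrl.inverse_kinematics(*pushpose(a,.0)))
p,q=pushpose(a0,.013)
ctrl.movep(p+[0,0,.2],q); ctrl.movel(p+[0,0,.02],vel=.15)
print(ctrl.movel(p,vel=.04,until_force=8))
F=[]
for a in np.linspace(a0,YS-.03,11):
    p,q=pushpose(a,0);ctrl.movel(p,rot=q,vel=.05);F.append(ctrl.state()["force"])
print(np.array(F),ctrl.state()["time"])
c=ctrl.read_camera("top")["color"];crop(c,190,60,490,240,2.66,"top2",2)
E
```

```text
[-0.1034  0.4219 -0.6995  0.2881 -0.0803  0.4581]
[-0.1601  0.4332 -0.6785  0.2864 -0.0512  0.2857]
[-0.2096  0.4514 -0.6435  0.2973 -0.0219  0.1209]
[-0.2507  0.4756 -0.5958  0.3196  0.0064 -0.0354]
[-0.2831  0.5051 -0.5368  0.352   0.0331 -0.1831]
False
[[-0.5379 -0.5074 -0.6253]
 [-0.8367 -0.9949  0.243 ]
 [ 0.4216 -0.3471 -0.0057]
 [-1.39    0.1636  1.0094]
 [ 0.2081 -0.0962 -0.4015]
 [ 0.2065  0.3421 -0.376 ]
 [-0.1143  0.0209 -0.8009]
 [-0.844   0.8878  1.1272]
 [ 0.0428  0.5711 -0.5873]
 [ 0.3404  1.1033 -0.2316]
 [-0.1976 -0.1005  0.1417]] 12.95
```

View pics/top2.png

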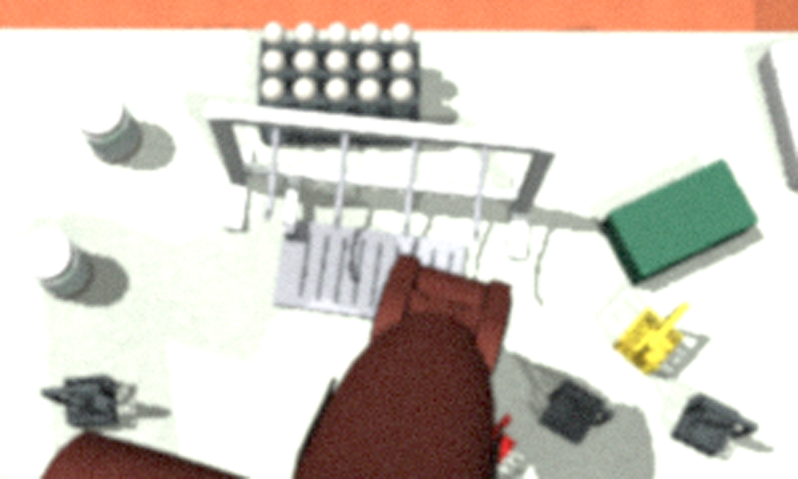

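The tray has swung to nearly square, with its front edge at crop (275,305)-(375,315). I'll back off and measure it.

```bash
python3 - <<'E'
from h import *
p,q=pushpose(YS-.02,.03);ctrl.movel(p,vel=.1);ctrl.movel(p+[0,0,.15],vel=.2)
ctrl.movep([.44,-.02,.5],down(np.pi/2)); ctrl.wait(.3)
im,K,T=cam("wrist");crop(im,160,170,480,370,2.5,"w2",1.5)
E
```

```text
(no output)
```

View pics/w2.png

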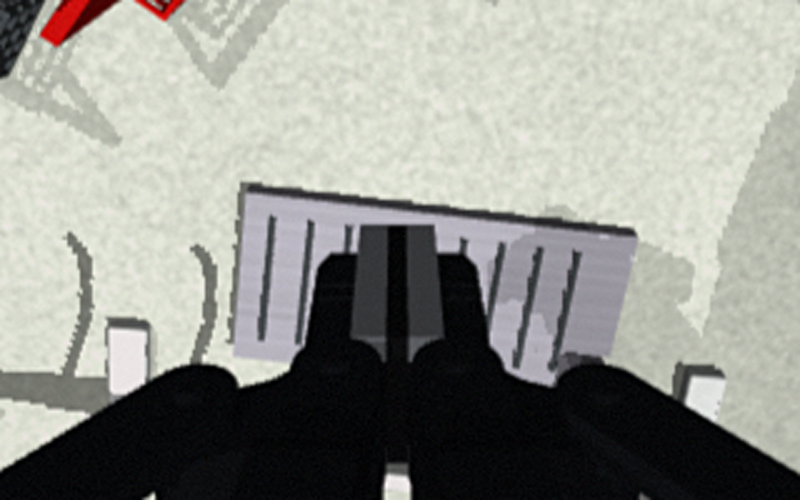

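w2 shows the tray's front top edge at (247,191)-(636,238), with the feet fronts at (130,328) and (707,377).

```bash
python3 - <<'E'
from h import *
_,K,T=load("wrist");P=lambda p,z:plane(K,T,np.array([160,170])+(np.array(p)+.5)/2.5-.5,z)
a,c=P((247,191),.012)[:2],P((636,238),.012)[:2];y=(c-a)/np.linalg.norm(c-a);x=np.array([y[1],-y[0]])
print(a,c,np.linalg.norm(c-a),"yaw",np.arctan2(x[1],x[0]),"notch",c+.0915*x-.0085*y)
for z in(.005,.01,.015):
    f,g=P((130,328),z),P((707,377),z);print(f,g,np.linalg.norm(g-f),-np.arctan2(g[0]-f[0],g[1]-f[1]))
E
```

```text
[ 0.5729 -0.1055] [0.6032 0.1203] 0.22786679226427212 yaw -0.1331933538764771 notch [0.6927 0.0997]
[ 0.6691 -0.1842  0.005 ] [0.7051 0.1758 0.005 ] 0.361814359441668 -0.09957397517219982
[ 0.6657 -0.1825  0.01  ] [0.7013 0.1737 0.01  ] 0.3579111785430953 -0.0995739751722
[ 0.6624 -0.1807  0.015 ] [0.6976 0.1716 0.015 ] 0.35400799764452257 -0.09957397517219987
```

```bash
python3 - <<'E'
from h import *
p,q=pushpose(-.133,.02)
ctrl.movep(p+[0,0,.15],q); ctrl.movel(p,vel=.15)
for a in(-.13,-.111,-.091):
    p,q=pushpose(a,0);ctrl.movel(p,rot=q,vel=.04)
ctrl.wait(.3)
p,q=pushpose(-.091,.03);ctrl.movel(p,vel=.1);ctrl.movel(p+[0,0,.15],vel=.2)
ctrl.movep([.44,-.02,.5],down(np.pi/2)); ctrl.wait(.3)
im,K,T=cam("wrist")
# front edge: dark side band -> strongest vertical gradient per column, line fit
g=cv2.GaussianBlur(cv2.cvtColor(im,cv2.COLOR_RGB2GRAY),(3,3),0).astype(int)
m=(im.astype(int)@[-.5,-.5,1.])  # bluish tray
pts=[]
for u in list(range(264,298))+list(range(342,408)):
    col=m[225:300,u]; k=np.where((col>8)&(np.roll(col,-2)>8)&(np.roll(col,-4)>8))[0]
    if len(k):pts.append(plane(K,T,(u,225+k[0]-.5),.012)[:2])
pts=np.array(pts);print(len(pts),pts[::12])
k,b=np.polyfit(pts[:,1],pts[:,0],1)
for _ in range(5):
    r=pts[:,0]-k*pts[:,1]-b;s=abs(r)<.0025;k,b=np.polyfit(pts[s,1],pts[s,0],1)
print("yaw",-np.arctan(k),s.sum(),ctrl.state()["time"])
crop(im,160,170,480,370,2.5,"w3",1.5)
E
```

```text
0 []Traceback (most recent call last):
  File "<stdin>", line 18, in <module>
IndexError: too many indices for array: array is 1-dimensional, but 2 were indexed
```

```bash
python3 - <<'E'
from h import *
im,K,T=load("wrist");crop(im,160,170,480,370,2.5,"w3",1.5)
g=cv2.GaussianBlur(cv2.cvtColor(im,cv2.COLOR_RGB2GRAY),(3,3),0).astype(float)
pts=[]
for u in list(range(264,298))+list(range(342,408)):
    col=g[235:275,u]; d=col[2:]-col[:-2]; k=np.argmax(d)  # dark front face -> light top
    pts.append(plane(K,T,(u,235+k+1),.012)[:2])
pts=np.array(pts);k,b=np.polyfit(pts[:,1],pts[:,0],1)
for t in(.02,.01,.005,.003,.002):
    s=abs(pts[:,0]-k*pts[:,1]-b)<t;k,b=np.polyfit(pts[s,1],pts[s,0],1)
print("yaw",-np.arctan(k),s.sum(),ctrl.state()["time"])
E
```

```text
yaw -0.0936683196276033 100 21.5333
```

View pics/w3.png

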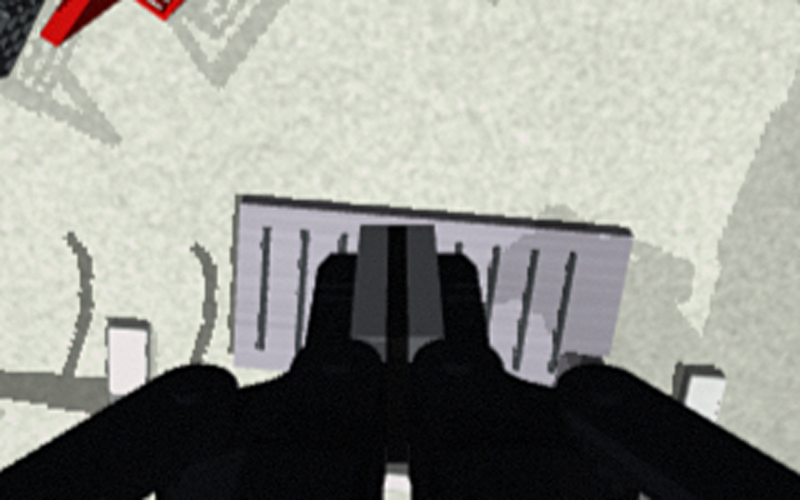

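The tray is now square: front edge yaw -0.094 against about -0.098 for the stand, notch on the peg. Next I'll locate the handle bars by intersecting colour masks cast from several wrist views onto the plane of the bar tops.

```bash
cat >> h.py <<'E'
def masks(im):
    i=im.astype(int);mx=i.max(2);d=(mx<52)
    h=cv2.cvtColor(im,cv2.COLOR_RGB2HSV);c=(h[...,1]>150)&(h[...,2]>40)&((h[...,0]<35)|(h[...,0]>170))
    return d,c
def bars(x,y,h=.5,z=.1275,offs=((0,.08),(0,-.08),(.06,0)),rng=.22,verbose=True):
    gx,gy=np.meshgrid(np.arange(x-rng,x+rng,.001),np.arange(y-rng,y+rng,.001),indexing="ij")
    acc=[np.ones(gx.shape,bool) for _ in range(2)]
    X=np.stack([gx,gy,np.full_like(gx,z)],-1)
    for dx,dy in offs:
        ctrl.movep([x+dx,y+dy,h],down(np.pi/2));ctrl.wait(.25);im,K,T=cam("wrist")
        v=(X-T[:3,3])@T[:3,:3]@K.T;u=np.rint(v[...,:2]/v[...,2:]).astype(int)
        ok=(u[...,0]>=0)&(u[...,0]<640)&(u[...,1]>=0)&(u[...,1]<262)
        for k,m in enumerate(masks(im)):
            acc[k]&=ok&m[np.clip(u[...,1],0,399),np.clip(u[...,0],0,639)]
    out=[]
    for k in range(2):
        a=cv2.morphologyEx(acc[k].astype(np.uint8),cv2.MORPH_OPEN,np.ones((4,4)))
        cs,_=cv2.findContours(a,cv2.RETR_EXTERNAL,cv2.CHAIN_APPROX_NONE)
        for c in cs:
            (cy,cx),(w,hh),_=cv2.minAreaRect(c)
            if 50<max(w,hh)<85 and min(w,hh)<22:
                P=c[:,0,::-1].astype(float);P-=P.mean(0);d=np.linalg.svd(P)[2][0]
                out.append(("dark","col")[k:k+1]+((x-rng+cx*.001),(y-rng+cy*.001),np.arctan2(d[1],d[0])%np.pi,max(w,hh),min(w,hh)))
                if verbose:print(out[-1][0],np.array(out[-1][1:]))
    return [o for o in out if o[0]=="dark"]
E
python3 - <<'E'
from h import *
print("right");bars(.47,-.30)
print("left");bars(.47,.36)
print(ctrl.state()["time"])
E
```

```text
right
col [ 0.4253 -0.1385  2.481  67.0026  9.9963]
left
29.1167
```

```bash
python3 - <<'E'
from h import *
im,K,T=load("wrist")
m=masks(im)[0];v=np.clip(im.astype(int)*2,0,255).astype(np.uint8);v[m]=[255,0,255]
crop(v,0,0,640,400,1.25,"dbg",1)
print(proj(K,T,[.48,.347,.1275]))
E
```

```text
[304.8057 123.3009]
```

View pics/dbg.png

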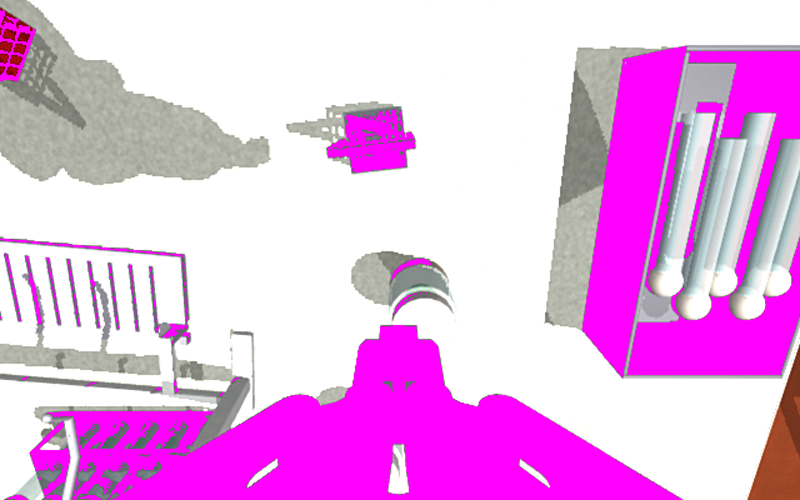

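```bash
python3 - <<'E'
from h import *
O=((0,.17),(0,-.14),(.07,0))
for n,x,y in(("A",.47,-.25),("B",.45,-.43),("C",.47,.36)):
    print(n);bars(x,y,.42,offs=O,rng=.12)
print(ctrl.state()["time"])
E
```

```text
A
B
C
dark [ 0.4739  0.3397  1.6693 66.7815 12.0049]
42.85
```

```bash
python3 - <<'E'
from h import *
for x in(.62,.58,.55):
    q=ctrl.inverse_kinematics([x,-.004,.52],down(-np.pi/2));print(x,q)
    if q is not None:break
ctrl.movep([x,-.004,.52],down(-np.pi/2));ctrl.wait(.3);im,K,T=cam("wrist");print(T[:3,3])
crop(im,140,60,540,260,2,"hk",1.3)
E
```

```text
0.62 [-0.1243  0.4622  0.4002  1.5088  0.      3.0173]
[ 0.7035 -0.003   0.4892]
```

View pics/hk.png

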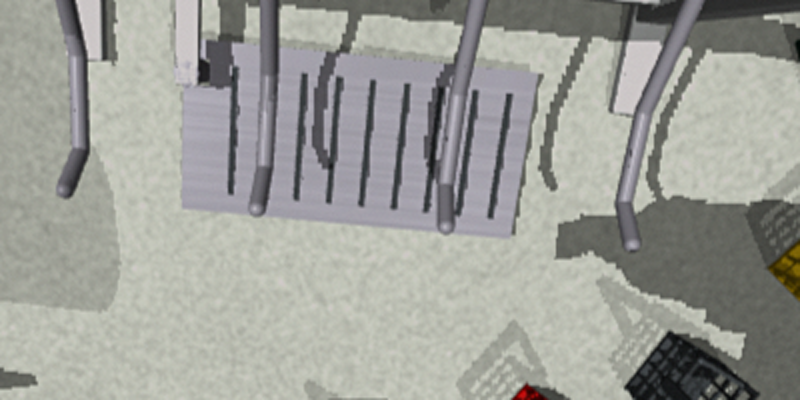

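The view shows the level seats' midpoints at (80,102), (266,122), (452,141) and (635,157), and the tips at (65,190), (257,210), (446,229) and (632,246).

```bash
python3 - <<'E'
from h import *
_,K,T=load("wrist");P=lambda p,z:plane(K,T,np.array([140,60])+(np.array(p)+.5)/2-.5,z)
S=np.array([P(p,.1965) for p in[(635,157),(452,141),(266,122),(80,102)]]);Q=np.array([P(p,.2135) for p in[(632,246),(446,229),(257,210),(65,190)]])
print(S,np.linalg.norm(np.diff(S,axis=0),axis=1));print(Q,np.linalg.norm(np.diff(Q,axis=0),axis=1));print((S-Q)[:,:2])
for A in(S,Q):
    d=A[3]-A[0];print(-np.arctan2(d[0],d[1]),A.mean(0))
# tray check: front edge in this view (tray top .012) and right edge
a,c=P((516,236),.012)[:2],P((182,209),.012)[:2];print("tray yaw",-np.arctan2(*(c-a)),np.linalg.norm(c-a))
E
```

```text
[[ 0.663  -0.1184  0.1965]
 [ 0.6695 -0.0422  0.1965]
 [ 0.6771  0.034   0.1965]
 [ 0.6849  0.1089  0.1965]] [0.0765 0.0766 0.0753]
[[ 0.6294 -0.1151  0.2135]
 [ 0.6365 -0.0391  0.2135]
 [ 0.6443  0.0369  0.2135]
 [ 0.6523  0.1126  0.2135]] [0.0764 0.0764 0.0762]
[[ 0.0336 -0.0033]
 [ 0.033  -0.0032]
 [ 0.0328 -0.0029]
 [ 0.0326 -0.0038]]
-0.0962537688898294 [ 0.6736 -0.0044  0.1965]
-0.10006153134141138 [ 0.6406 -0.0012  0.2135]
tray yaw -0.08210044753486449 0.2334764606917721
```

```bash
python3 - <<'E'
from h import *
_,K,T=load("wrist");P=lambda p,z:plane(K,T,np.array([140,60])+(np.array(p)+.5)/2-.5,z)
for a,b in(((234,68),(231,193)),((304,75),(296,199)),((510,95),(492,217))):
    d=P(a,.012)-P(b,.012);print("slit yaw",np.arctan2(d[1],d[0]))
a,c=P((512,236),.012)[:2],P((182,209),.012)[:2]
E
sed -i 's/            if 50<max(w,hh)<85/            if verbose and len(c)>15:print(" comp",k,np.round([x-rng+cx*.001,y-rng+cy*.001,w,hh],3))\n            if 50<max(w,hh)<85/' h.py
python3 - <<'E'
from h import *
bars(.47,-.25,.42,offs=((0,.17),(0,-.14),(.07,0)),rng=.12)
E
```

```text
slit yaw -0.08146276252914919
slit yaw -0.09137051203041133
slit yaw -0.08178266109724047
 comp 1 [ 0.444 -0.152  8.951 20.576]
```

```bash
python3 - <<'E'
from h import *
im,K,T=load("wrist")
m=masks(im)[0].astype(np.uint8)
n,l,s,c=cv2.connectedComponentsWithStats(m)
for i in range(1,n):
    if s[i,4]>300:print(s[i],im[l==i].mean(0),plane(K,T,c[i],.06))
for t in(60,75,90):print(t,(im.max(2)[:262]<t).sum())
crop(im,0,0,640,400,1.25,"dA",1.5)
E
```

```text
[ 405    0  100   91 1158] [35.9335  3.7841  3.4309] [ 0.4184 -0.1313  0.06  ]
[508   3  69  46 755] [35.8358  4.143   3.7775] [ 0.4089 -0.0641  0.06  ]
[598   4  42  20 435] [36.2483  3.2345  2.9425] [0.3991 0.0024 0.06  ]
[ 288   62   71   52 1088] [30.5156 32.4485 33.6507] [ 0.4562 -0.2398  0.06  ]
[   6   66  165   79 6258] [20.9917 22.2279 22.8773] [ 0.4723 -0.4436  0.06  ]
[287  93  56  45 925] [30.6649 32.6638 33.8151] [ 0.4816 -0.2559  0.06  ]
[421 200 213  86 566] [35.9205 35.1979 37.0389] [ 0.5883 -0.0745  0.06  ]
[   92   240   548   160 35531] [10.0975 12.1766 12.6313] [ 0.7455 -0.234   0.06  ]
[482 280 145  68 940] [39.9989 40.0585 40.4628] [0.7025 0.0439 0.06  ]
[   0  333   76   33 1064] [24.9962 24.3863 25.3336] [ 0.7407 -0.579   0.06  ]
[  0 389  68  11 387] [40.5116 39.646  42.2791] [ 0.8107 -0.5964  0.06  ]
60 16199
75 23059
90 40629
```

View pics/dA.png

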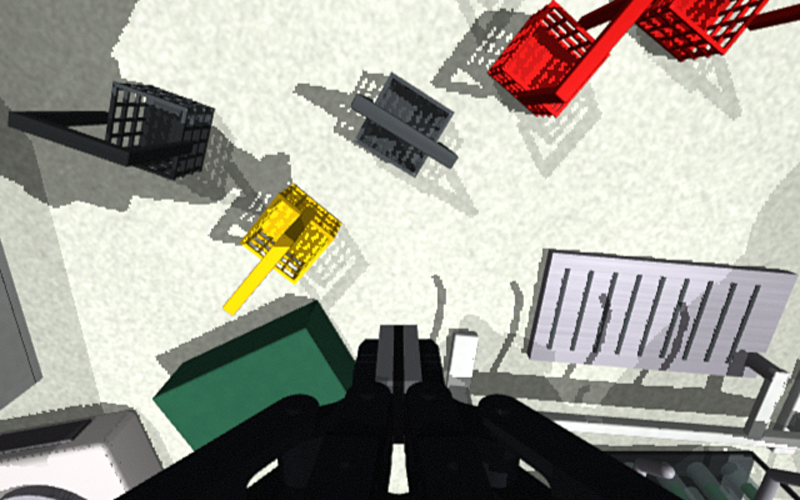

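The view shows basket A's bar at (352,103)-(457,157) and basket B's at (10,118)-(130,160). The sunlit bar tops lie just above my dark threshold, so I'm raising it.

```bash
sed -i 's/d=(mx<52)/d=(mx<68)\&(mx-i.min(2)<16)/' h.py && python3 - <<'E'
from h import *
_,K,T=load("wrist")
for e in(((352,103),(457,157)),((10,118),(130,160))):
    a,b=[plane(K,T,np.array(p)/1.25,.1275) for p in e];print(a,b,(a+b)/2,np.linalg.norm(a-b),np.arctan2(*(b-a)[1::-1]))
O=((0,.17),(0,-.14),(.07,0))
bars(.46,-.35,.45,offs=((0,.17),(0,-.14),(.07,-.05),(.05,.05)),rng=.16)
print(ctrl.state()["time"])
E
```

```text
[ 0.4536 -0.2763  0.1275] [ 0.4835 -0.2158  0.1275] [ 0.4686 -0.246   0.1275] 0.06750662166608269 1.11122261949349
[ 0.4614 -0.4717  0.1275] [ 0.485  -0.4079  0.1275] [ 0.4732 -0.4398  0.1275] 0.06803164583553109 1.2161350506914186
 comp 0 [ 0.473 -0.241 56.078  8.32 ]
dark [ 0.4727 -0.2411  1.0342 56.0784  8.32  ]
 comp 0 [ 0.469 -0.43  52.574 25.415]
54.8667
```

```bash
cat >> h.py <<'E'
SY=-.098;XS=np.array([np.cos(SY),np.sin(SY)]);YV=np.array([-XS[1],XS[0]])
HOOK=[np.array([.671,-.0042])+(i-1.5)*.076*YV for i in range(4)]
def refine(x,y,ang):
    """near-vertical look: middle of the bar along its axis, from its two ends"""
    ctrl.movep([x+.084,y,.45],down(np.pi/2));ctrl.wait(.3);im,K,T=cam("wrist");m=masks(im)[0]
    u=np.array([np.cos(ang),np.sin(ang)]);v=np.array([u[1],-u[0]]);S=np.arange(-.06,.06,.0005);W=np.arange(-.02,.0201,.0005)
    G=np.array([[m[tuple(np.rint(proj(K,T,np.r_[np.array([x,y])+s*u+w*v,.1295])).astype(int)[::-1])] for w in W] for s in S])
    def run(f,i0):
        a=b=i0
        while a>0 and f[a-1]:a-=1
        while b<len(f)-1 and f[b+1]:b+=1
        return a,b
    # ends stick out beyond the basket: perp centre from the end sections, |s| 28..33 mm
    f=G[:,np.abs(W)<.003].mean(1)>.5;a,b=run(f,len(S)//2);sm=(S[a]+S[b])/2;L=S[b]-S[a]
    w=[]
    for k in(a+6,b-6):
        g=G[k-4:k+5].mean(0)>.5;j=np.where(g)[0];w.append((W[j].mean() if len(j) else np.nan,len(j)*.5))
    print("refine along %.4f len %.4f ends perp"%(sm,L),w)
    return sm,L,w
def hang(x,y,ang,side,hook,f=40):
    u=np.array([np.cos(ang),np.sin(ang)]);g=np.array([x,y])+side*.022*u;h=HOOK[hook]-.004*XS+side*.022*YV
    best=None
    for k in(0,np.pi):
        a,b=down(ang-np.pi/2+k),down(SY+k)
        q=[ctrl.inverse_kinematics(np.r_[g,.28],a),ctrl.inverse_kinematics(np.r_[h,.36],b)]
        if all(v is not None for v in q):
            c=max(abs(v[5]) for v in q)
            if best is None or c<best[0]:best=(c,a,b)
    _,a,b=best
    ctrl.let_go();ctrl.movep(np.r_[g,.42],a);ctrl.movel(np.r_[g,.28],vel=.12);ctrl.grab(f);ctrl.wait(.2)
    print("width",ctrl.state()["gripper_width"])
    ctrl.movel(np.r_[g,.45],vel=.15);print("lifted",ctrl.state()["gripper_width"],ctrl.state()["force"])
    fr=h-.09*XS
    ctrl.movel(np.r_[fr,.45],rot=b,vel=.2);ctrl.movel(np.r_[fr,.39],vel=.1);ctrl.movel(np.r_[h,.39],vel=.06);ctrl.wait(.3)
    print("down",ctrl.movel(np.r_[h,.3592],vel=.03,until_force=12),ctrl.state()["position"],ctrl.state()["force"])
    ctrl.let_go();ctrl.wait(.2);ctrl.movel(np.r_[h,.47],vel=.08);print("t",ctrl.state()["time"])
E
python3 - <<'E'
from h import *
refine(.474,.340,1.669)
print(ctrl.state()["time"])
refine(.4695,-.245,1.08)
refine(.472,-.439,1.21)
print(ctrl.state()["time"])
E
```

```text
refine along -0.0012 len 0.0665 ends perp [(np.float64(0.0010000000000000182), 9.5), (np.float64(0.00025000000000001757), 9.0)]
57.5083
refine along -0.0017 len 0.0665 ends perp [(np.float64(-0.0009999999999999835), 9.5), (np.float64(0.002000000000000019), 8.5)]
refine along -0.0005 len 0.0670 ends perp [(np.float64(0.001750000000000019), 9.0), (np.float64(0.000750000000000018), 8.0)]
61.1083
```

```bash
python3 - <<'E'
from h import *
hang(.473,-.4399,1.227,-1,0)
ctrl.movep([.553,-.247,.45],down(np.pi/2))
refine(.4691,-.2467,1.03)
c=ctrl.read_camera("side")["color"];crop(c,270,100,470,250,4,"s3",2)
E
```

```text
width 0.007613242484046844
lifted 0.008137367934492589 [-0.2921 -0.6662 -2.1277]
down False [ 0.6537 -0.1391  0.3595] [-1.0225  0.5703  1.213 ]
t 75.1583
refine along 0.0000 len 0.0670 ends perp [(np.float64(0.00025000000000001757), 9.0), (np.float64(1.734723475976807e-17), 8.5)]
```

View pics/s3.png

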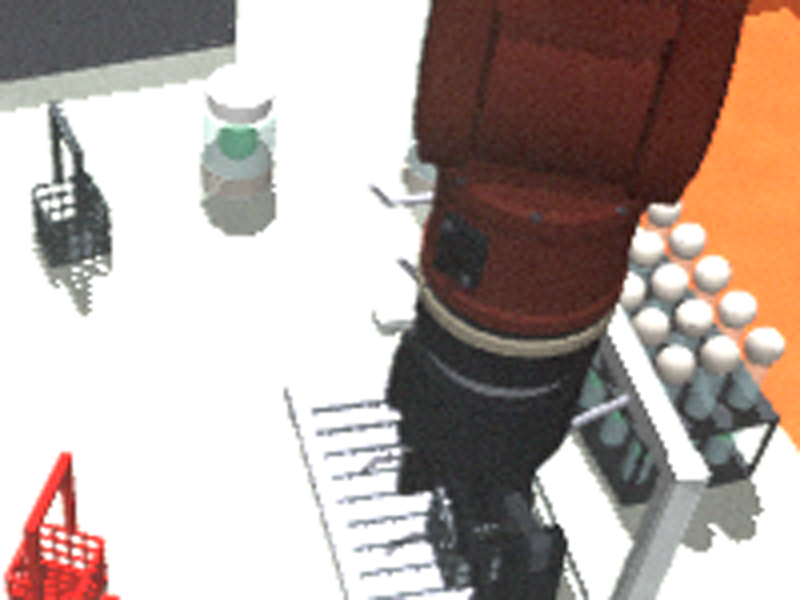

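The view shows the arm masking hook 0. No pictures are left to view, so I'll check the hung basket's bar by number at its hanging height (bar top 0.209 m).

```bash
cat >> h.py <<'E'
def hung():
    ctrl.movep([.62,-.004,.52],down(-np.pi/2));ctrl.wait(.3);im,K,T=cam("wrist");m=masks(im)[0]
    S=np.arange(-.037,.0371,.001);W=np.arange(-.04,.0401,.001)
    for i in range(4):
        G=np.array([[m[tuple(np.clip(np.rint(proj(K,T,np.r_[HOOK[i]+s*YV+w*XS,.209])).astype(int)[::-1],0,[399,639]))] for w in W] for s in S])
        e=[];
        for r in(slice(4,12),slice(-12,-4)):
            g=G[r].mean(0)>.5;j=np.where(g)[0];e.append((round(float(W[j].mean()),4),len(j)) if len(j) else None)
        n=np.where(G[:,np.abs(W+.004)<.003].mean(1)>.5)[0]
        print("hook",i,"ends x",e,"span",(S[n[0]],S[n[-1]],len(n)) if len(n) else None)
E
python3 - <<'E'
from h import *
ctrl.grab(40);hung()
E
```

```text
hook 0 ends x [(-0.003, 9), (0.0045, 44)] span (np.float64(-0.031999999999999994), np.float64(0.03700000000000007), 70)
hook 1 ends x [(0.005, 43), None] span (np.float64(-0.037), np.float64(0.035000000000000066), 26)
hook 2 ends x [None, None] span (np.float64(-0.02799999999999999), np.float64(0.012000000000000045), 5)
hook 3 ends x [None, None] span (np.float64(-0.0069999999999999715), np.float64(-0.0069999999999999715), 1)
```

Basket B hangs on hook 0: bar 9 mm wide at -3 mm from the seat middle, outer end at -32 mm. Now basket A goes to hook 1.

```bash
python3 - <<'E'
from h import *
hang(.4691,-.2467,1.03,+1,1)
ctrl.movep([.5,.1,.5],down(np.pi/2))
refine(.4747,.3389,1.681)
ctrl.grab(40);hung();print(ctrl.state()["time"])
E
```

```text
width 0.00798261794303452
lifted 0.008019550303713997 [-0.3295 -0.3262 -2.358 ]
down False [ 0.6654 -0.0197  0.3595] [-2.8059  0.0958  2.0188]
t 94.8333
refine along 0.0000 len 0.0670 ends perp [(np.float64(-0.0002499999999999829), 10.0), (np.float64(0.00025000000000001757), 9.0)]
hook 0 ends x [(-0.003, 9), (0.0045, 44)] span (np.float64(-0.032999999999999995), np.float64(0.03700000000000007), 71)
hook 1 ends x [(0.005, 43), (0.0055, 42)] span (np.float64(-0.037), np.float64(0.035000000000000066), 73)
hook 2 ends x [None, None] span (np.float64(-0.02799999999999999), np.float64(0.013000000000000046), 8)
hook 3 ends x [None, None] span (np.float64(-0.0069999999999999715), np.float64(-0.005999999999999971), 2)
100.8167
```

```bash
python3 - <<'E'
from h import *
hang(.4747,.3389,1.681,+1,3)
ctrl.grab(40);hung()
def fit():
    for n in("top","side"):
        im,K,T=cam(n);m=masks(im)[0]
        for i in(0,1,3):  # hung basket body should be dark around its middle
            X=np.r_[HOOK[i],.105];u=np.rint(proj(K,T,X)).astype(int);print(n,i,u,m[u[1]-5:u[1]+6,u[0]-5:u[0]+6].mean())
        k,l,s,c=cv2.connectedComponentsWithStats((masks(im)[0]&(im.max(2)<50)).astype(np.uint8))
        for i in range(1,k):
            P=plane(K,T,c[i],.04)
            if 40<s[i,4]<900 and -.1<P[0]<.8 and abs(P[1])<.7:print(n,s[i],P[:2])
ctrl.move_j([1.091,.291,-.153,1.127,0,1.431]);ctrl.wait(.3);fit();print(ctrl.state()["time"])
E
```

```text
width 0.007973863195337012
lifted 0.007783556688000398 [ 0.1284  0.6191 -1.3948]
down False [0.6803 0.1315 0.3595] [-2.154   0.1058  0.5357]
t 116.2833
hook 0 ends x [(-0.003, 9), (0.0045, 44)] span (np.float64(-0.031999999999999994), np.float64(0.03700000000000007), 70)
hook 1 ends x [(0.005, 43), (0.0055, 42)] span (np.float64(-0.037), np.float64(0.035000000000000066), 73)
hook 2 ends x [(0.038, 1), (0.006, 41)] span (np.float64(-0.02799999999999999), np.float64(0.03700000000000007), 24)
hook 3 ends x [(0.005, 43), (-0.0035, 8)] span (np.float64(-0.037), np.float64(0.033000000000000064), 71)
top 0 [366 150] 0.9421487603305785
top 1 [342 147] 0.9752066115702479
top 3 [294 142] 0.9586776859504132
top [231 106  12  15  51] [0.7974 0.3035]
top [270 106  15  23 126] [0.7877 0.1743]
top [382 117  14  22 106] [ 0.7525 -0.1991]
top [490 120  51  12 184] [ 0.7649 -0.6165]
top [281 132  24  24 398] [0.6981 0.1156]
top [332 137  48  31 867] [ 0.6759 -0.0824]
top [415 142  57  25 194] [ 0.6642 -0.3456]
top [536 242  19   5  43] [ 0.3798 -0.68  ]
top [182 252  25  19 264] [0.309  0.4162]
side 0 [391 232] 0.9090909090909091
side 1 [383 210] 0.8512396694214877
side 3 [369 172] 0.8512396694214877
side [365 151  12  16  68] [0.7411 0.2256]
side [357 164  26  21 293] [0.7037 0.1528]
side [408 317  63  59 782] [ 0.6639 -0.4078]
123.8667
```

```bash
python3 - <<'E'
from h import *
print(ctrl.sign_off())
E
```

```text
the job is handed in; nothing more can be done
None
```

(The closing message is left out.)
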